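# Clear the polisher lid and hold it open

## Robot

A 6-joint arm with a two-finger parallel gripper is mounted at the origin on the work surface. World frame = base frame: x ahead of the robot, y to its left, z up, the work surface at z = 0. Lengths are in mm, angles in degrees, forces in N, time in s.
With the tool pointing down it reaches from about 350 to 850 mm from the base axis. Payload 8.1 kg.
Tool frame: the origin (TCP) lies at the very end of the fingers, on their centre line; the grasp point (between the pads) lies 19 mm behind it; z points along the fingers, y is the line along which they close (so a half turn about z gives the same grasp; the last joint's range is limited). The gripper opens to 85 mm and grips with 20 to 120 N. Pads are 22 mm wide; open, the fingers measure 114 mm over their backs; the gripper's body (76 mm by 85 mm) begins 54 mm behind the grasp point. The pads swing forward as they close: fully open they stand 13 mm farther back than shut.
Start: joints at [58.132, 7.471, 85.268, -0, 87.261, -4.893], TCP at [272.14, 534.738, 231.292] pointing down, gripper open.
Joint ranges: [-169.43, 169.43], [-51.17, 129.36], [1.28, 143.12], [-76.62, 256.62], [0, 156.53], [-152.29, 152.29]. Speed limits (degrees/s): [136.94, 136.94, 159.86, 180, 180, 180].

## Interface

Orientations are given as [roll, pitch, yaw] about the fixed x, y, z axes, in that order (R = Rz(yaw) Ry(pitch) Rx(roll)).
In Python, from bench import status, viewer, job gives the robot as it stands.
- The arm moves only by the tool arm_command, never from a script. Its argument "targets" is a list that holds one entry, the list of rows, each a list of 7 numbers: the shift along the world's x, y, z in m, then the turn, a rotation vector about the world's x, y, z in rad, then the opening, from -1 (shut) to 1 (fully open). In form: [[[dx, dy, dz, rx, ry, rz, gripper], ...]]. A call has 1 to 10 rows; each row shifts and turns the commanded pose from where the row before left it; what a row does not reach is not made up. A row lasts 1/8 s, in which the tool goes at most 62.5 mm and 10.7 degrees, less where a joint would pass 70% of its speed; a pose out of reach is approached as far as the arm can. A call with a gripper value outside its range is refused whole. The fingers move at their own pace and stop on an object; "force" is the grip in N (left out, the last holds). Time passes only in rows, so rows that do not move let the fingers close. It gives the time, the measured TCP pose, the force, the opening and the grip force at its end, in the units of the state.
- status.sense(): the state, without advancing time (a new reading comes with each control period).
- viewer.snapshot(name): name is "scene" or "top" or "wrist"; returns the picture (400x640x3 uint8, red, green, blue); there is no depth.
- viewer.camera_model(name): a dict with "vertical_fov" (degrees; the focal length in pixels is half the picture's height over the tangent of half this angle, whatever the lens; pixels are square), "cx", "cy" (the principal point, pixels), "xyz" and "attitude" of the camera in the world. Camera axes: x right, y down, z forward; pixel columns grow to the right and rows downward; lengths in mm; the calibration is good to about 2 mm. A picture is of the moment at which its call begins: read the wrist's pose just before it. camera_model takes no time and is no camera call; for the wrist camera it gives the pose at the moment of the call.
- job.hand_in(): hands the job in; it is judged then, once.
The state is a dict: "time": time; "joint_pos": joint angles; "qd": joint speeds; "joint_efforts": joint torques, N m; "tool_pos": TCP position; "tcp_rot": TCP orientation; "ft_force": force on the tool from outside, world axes, zero at the start; "wrist_torque": the same for the moment, N m; "finger_gap": finger opening in mm; "grip_force": force on a finger pad.
Only numpy, scipy, OpenCV 4.12 (cv2) and the standard library are available. Lean on these libraries where they do the work, as an engineer would, in place of code of your own. Each camera call takes 0.05 s, during which the arm holds its last target. There are 200 camera calls.

## Task

Someone left a steel stem standing on the closed lid of the polishing machine: before opening anything, move the stem to the orange holder cup so that it stands upright in it on the cup's floor, and let go of it. Then raise the lid by its black bar handle and hold it open at 50 degrees from closed so that the disc can be inspected; the lid falls shut if let go, so finish while still holding it there by the bar, steady. Leave the brass block, the jar and the wrench where they are.

Things in the scene. Friction and masses are not known exactly. Their poses are not given: they have to be found in the camera images.
- machine: Compact white polishing machine, fixed to the bench. Square tub 240 (x) by 240 (y) by 110 mm high, open on top under the lid, with an aluminium disc inside. A control ledge 55 mm deep and 75 mm high (80 mm with its knobs) is in front of it on the -x side. Origin: centre of the tub's underside, on the bench. x points from the handle side to the hinge side; y along the hinge line; z up.
- lid (a joint): Angle of the green lid in rad: 0 closed (level), grows as its front edge (the -x side of the machine) rises; stop at 1.9. The lid is a plate 240 by 240 by 12 mm, about 0.4 kg with its handle, its closed top face 122 mm above the bench, hinged along the machine's far (+x) top edge. Nothing keeps it open: below about 1.5 rad it falls shut when let go. The hinge turns freely.
- lid_hinge (a point): Middle of the lid's hinge line, 110 mm above the bench, 120 mm from the machine's origin along the machine's +x; the hinge line runs along the machine's y. Its axes are the machine's.
- lid_bar (a point): The lid's handle: a round black bar, diameter 12 mm, length 130 mm, parallel to the hinge line, carried on two 10 mm posts 60 mm either side of its middle. Origin: middle of the bar, which with the lid closed is 160 mm above the bench, 38 mm above the lid's top face, 25 mm inside its front edge, and 215 mm towards -x and 50 mm up from the hinge line. y along the bar. The rules call the bar lid_c1.
- stem: Loose round steel stem 18 mm in diameter and 120 mm long, 0.14 to 0.28 kg, with a blue band from 70 to 115 mm above its foot. It stands upright on the closed lid at the start. Origin: centre of its foot (the end with the narrow brass ring 20 mm up); z along the stem, up.
- holder: Holder: orange round cup on a dark square steel foot 70 by 70 by 12 mm, fixed to the bench. Cup: outside diameter 36 mm, inside 26 mm, rim 64 mm and inner floor 16 mm above the bench (48 mm deep). Origin: centre of the foot's underside.
- cup_floor (a point): Centre of the cup's inner floor, 16 mm above the bench; z up.
- cup_rim (a point): Centre of the cup's mouth, 64 mm above the bench; z up.
- ref_block: Bystander: loose brass disc, 64 mm in diameter, 15 mm thick, lying flat. Origin: centre of its underside.
- jar: Bystander: loose jar 60 mm in diameter, 75 mm high, blue cap. Origin: centre of its underside.
- wrench: Bystander: loose steel wrench about 150 mm long lying flat along its x. Origin: middle of its underside.

How it is judged (in metres and radians):
On the way, in this order (a step that is already met when the one before it is completed fails the run):
1. the stem stands upright in the holder cup on its floor, let go, the lid still closed (horizontal distance between stem and cup_floor below 0.01 m and z of stem in the frame of cup_floor between -0.006 and 0.008 m and angle between stem's own z axis and vertical below 0.21 rad and contact force between the fingers and stem below 0.1 N and value of joint lid below 0.1 rad), for 0.2 s.
2. the lid is held up by its bar between 44 and 56 degrees (value of joint lid between 0.768 and 0.977 rad and contact force between the fingers and lid_c1 above 0.5 N), for 0.3 s.
At the end, for the whole second after the job is handed in: Fingers hold the lid by its bar (over 0.5 N) at 50 +/- 6 degrees, at rest (under 0.05 rad/s); untouched stem on the cup floor (8 mm), within 10 mm of its centre, leaning under 12 degrees; brass block, jar and wrench within 20 mm of their starts (all of step 2 and horizontal distance between stem and cup_floor below 0.01 m and z of stem in the frame of cup_floor between -0.006 and 0.008 m and angle between stem's own z axis and vertical below 0.21 rad and contact force between the fingers and stem below 0.1 N and velocity of joint lid between -0.05 and 0.05 rad/s and distance of each of ref_block, jar, wrench from where it was at the start of the episode below 0.02 m); the arm keeps its last pose, push and grip.
It fails at once if the lid is opened (over 7 degrees) while the stem is not in the holder cup (value of joint lid above 0.12 rad and horizontal distance between stem and cup_floor above 0.03 m).
It fails at once if the brass block, jar or wrench is moved more than 20 mm (distance of any of ref_block, jar, wrench from where it was at the start of the episode above 0.02 m).
It also fails if it takes over 59 s, if anything falls off the work surface, if the arm or the gripper's body presses on something with over 40 N, if the wrist force passes 120 N, or if a joint passes its speed limit or range.

## Working session

There is one attempt and no reset: what is moved stays moved. The work goes in short steps, Python scripts to look and compute and a tool call to move; the robot and the scene stay as the last step left them, time stands still between calls to the robot, and variables do not carry over. Pictures are saved under pics/ and viewed, at most 10 in all, crops included, and the job is handed in when it is done.

Besides the shell and the picture viewer there is one more tool, called after ">>>" in YAML: its name, and indented under it one key for each argument. arm_command: Moves the arm, as the interface text tells. Its arguments: {"type":"object","properties":{"targets":{"type":"array"},"force":{"type":"number"}},"required":["targets"]}

```bash
ls; mkdir -p pics; python3 - <<'E'
from bench import status, viewer
import cv2
for n in ("scene","top"):
    im=viewer.snapshot(n); cv2.imwrite(f"pics/{n}0.png",im[:,:,::-1]); print(n,viewer.camera_model(n))
print(status.sense())
E
```

```text
pics
scene {'vertical_fov': 47.42857018461447, 'cx': 319.6067030571175, 'cy': 202.8588008351029, 'xyz': array([1184.54760528,  -87.55841473, 1066.65306445]), 'attitude': array([-1.46408275e+02, -6.88341016e-02,  8.05810749e+01])}
top {'vertical_fov': 42.316313902074704, 'cx': 321.0624243742198, 'cy': 194.4353230751117, 'xyz': array([ 453.44212203,   -4.59818119, 1635.68120919]), 'attitude': array([-174.53509055,    0.37401928,  -91.16634943])}
{'time': 0.1, 'joint_pos': array([ 5.81317240e+01,  7.51113227e+00,  8.53243279e+01, -1.00064544e-03,
        8.72605003e+01, -4.89542969e+00]), 'qd': array([-0.06735147, -0.11422297, -0.06995196,  0.08140728,  0.0625144 ,
       -0.02785708]), 'joint_efforts': array([ 8.20074274e-04, -5.70951211e+01, -5.01942515e+01, -2.31012591e-04,
        8.08062789e-03,  4.73608395e-05]), 'tool_pos': array([271.88512919, 534.3047845 , 230.33331229]), 'tcp_rot': array([-1.79904304e+02, -7.19324882e-03,  1.53027196e+02]), 'ft_force': array([-0.28453889,  0.36338192, -0.1489968 ]), 'wrist_torque': array([ 0.02157524, -0.04055411,  0.01060399]), 'grip_force': 0.0, 'finger_gap': 85.53709061316563}
```

View pics/scene0.png

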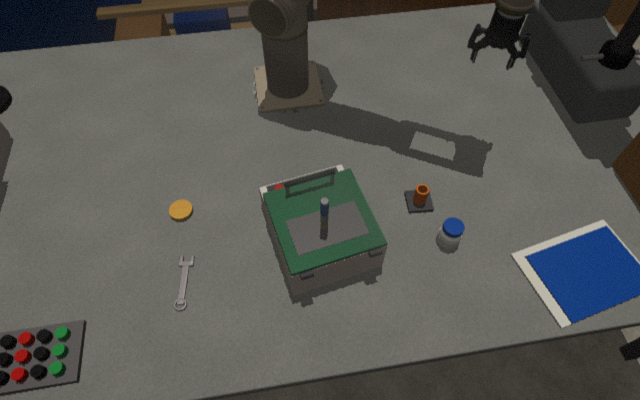

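View pics/top0.png

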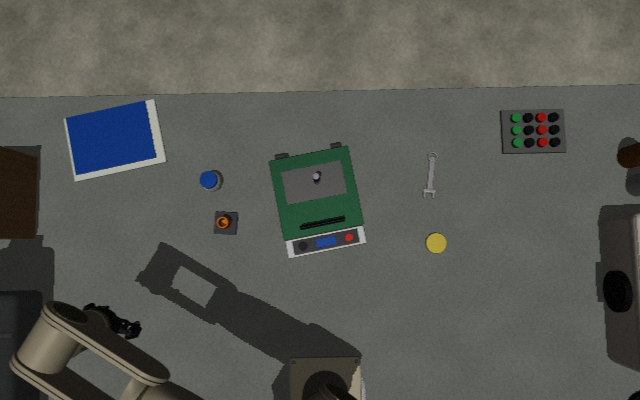

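The scene view shows the stem top at about (324,203), the cup mouth at (423,189) and the bar at (310,181). In the top view the green lid is centred at (318,190), with the stem at (317,177), bar at (322,222), cup at (224,222) and jar at (210,180). Next I measure these in both views.

```bash
cat > h.py <<'E'
import numpy as np, cv2
from scipy.spatial.transform import Rotation as R
from bench import status, viewer
def cast(m,uv,z):
    f=200/np.tan(np.radians(m["vertical_fov"]/2))
    d=R.from_euler("xyz",m["attitude"],degrees=True).apply([(uv[0]-m["cx"])/f,(uv[1]-m["cy"])/f,1])
    return m["xyz"]+d*(z-m["xyz"][2])/d[2]
def blobs(im,lo,hi,roi=None,amin=15):
    hsv=cv2.cvtColor(im,cv2.COLOR_RGB2HSV); k=cv2.inRange(hsv,lo,hi)
    if roi: q=np.zeros_like(k); x0,y0,x1,y1=roi; q[y0:y1,x0:x1]=255; k&=q
    return [c for c in cv2.findContours(k,cv2.RETR_EXTERNAL,cv2.CHAIN_APPROX_NONE)[0] if len(c)>4 and cv2.contourArea(c)>=amin]
E
python3 - <<'E'
from h import *
np.set_printoptions(precision=1,suppress=True)
roi={"top":dict(lid=(255,135,375,250),bar=(295,210,350,235),cup=(210,205,242,240),stem=(305,165,330,187),jar=(195,165,225,195),brass=(420,230,450,258)),
"scene":dict(lid=(255,160,395,280),bar=(280,165,342,200),cup=(405,178,440,210),stem=(315,190,335,245),jar=(435,212,470,238),brass=(165,195,195,225))}
col=dict(lid=((60,100,30),(90,255,255),122,500),bar=((0,0,0),(179,255,38),164,30),cup=((3,150,60),(16,255,255),64,30),stem=((95,60,30),(130,255,255),242,4),jar=((105,120,60),(130,255,255),75,30),brass=((17,120,80),(30,255,255),15,30))
for n in roi:
    im=cv2.imread(f"pics/{n}0.png")[:,:,::-1].copy(); m=viewer.camera_model(n)
    for o,(lo,hi,z,a) in col.items():
        for c in blobs(im,lo,hi,roi[n][o],a):
            r=cv2.minAreaRect(c); bp=cv2.boxPoints(r)
            print(n,o,"px",np.array(r[0]),np.array(r[1]),"w",cast(m,r[0],z))
            if o=="lid":
                q=cv2.approxPolyDP(cv2.convexHull(c),8,True)[:,0]
                print([cast(m,p,122)[:2] for p in q],q.tolist())
            if o=="bar":
                print([cast(m,p,z)[:2] for p in bp])
a=cv2.imread("pics/top0.png")[140:260,200:380]; b=cv2.imread("pics/scene0.png")[160:280,260:440]
cv2.imwrite("pics/crop.png",np.vstack([cv2.resize(a,None,fx=2.5,fy=2.5,interpolation=2),cv2.resize(b,None,fx=2.5,fy=2.5,interpolation=2)])[:600])
E
```

```text
top lid px [315.8 192.2] [80.4 80.6] w [605.2  17.8 122. ]
[array([741.2, -77.6]), array([ 512. , -115.7]), array([470. , 113.2]), array([698.2, 154.6])] [[347, 146], [362, 223], [284, 239], [269, 162]]
top bar px [322.  222.1] [ 5.7 45.1] w [515.3   1.  164. ]
[array([512. ,  65.6]), array([534.5, -60.8]), array([518.6, -63.6]), array([496. ,  62.7])]
top cup px [222.3 222.1] [11.2 12.1] w [525.7 304.9  64. ]
top stem px [316.2 179.3] [3.6 6.2] w [628.5  14.1 242. ]
top jar px [208.  179.5] [17. 16.] w [655.9 346.   75. ]
top brass px [435.5 242.5] [19. 19.] w [ 450.7 -350.9   15. ]
scene lid px [314.4 221.9] [86.4 79.1] w [618.5  -5.3 122. ]
[array([ 516.4, -117.8]), array([506.2, -65.8]), array([571.8,  13.7]), array([710.9, 101.9]), array([745.7, -76.8])] [[264, 194], [284, 188], [319, 205], [366, 249], [292, 274]]
scene cup px [421.  193.6] [12.9 20.1] w [542.7 295.6  64. ]
scene stem px [323.5 209.5] [ 7. 13.] w [662.7   8.5 242. ]
scene jar px [453.  226.5] [17. 20.] w [660.7 342.4  75. ]
scene brass px [180. 209.] [18.8 23.3] w [ 453.2 -353.7   15. ]
```

View pics/crop.png

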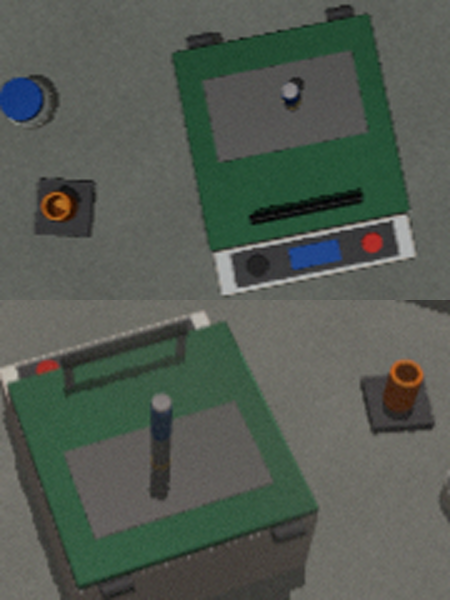

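The crop shows the stem cap at about (316,176.8) in top and (324.4,200.8) in scene. The cup mouth is at about (223.2,222) in top and (422,189.6) in scene. Lid yaw is about 10°, and the bar fits where the lid geometry predicts it.

```bash
python3 - <<'E'
from h import *
np.set_printoptions(precision=1,suppress=True)
T,S=viewer.camera_model("top"),viewer.camera_model("scene")
for n,t,s,z in (("stemtop",(316.1,176.9),(324.4,200.8),242),("stemfoot",None,(323.6,239),122),("cup",(223.1,222),(422,189.6),64),("bar",(322.2,221.4),None,164)):
    if t: print(n,"top",cast(T,t,z))
    if s: print(n,"scene",cast(S,s,z))
print(viewer.camera_model("wrist"),status.sense()["tool_pos"])
E
```

```text
stemtop top [635.1  14.3 242. ]
stemtop scene [640.8  14.3 242. ]
stemfoot scene [668.6   8.8 122. ]
cup top [526.  302.4  64. ]
cup scene [530.4 302.1  64. ]
bar top [517.2   0.5 164. ]
{'vertical_fov': 68.24577102251658, 'cx': 320.2367587499144, 'cy': 200.44877455729238, 'xyz': array([199.2, 570.1, 373.4]), 'attitude': array([161.6,   0.1,  63. ])} [271.9 534.3 230.3]
```

Stem is at about (638,14), cup at (528,302), bar at (514.5,1.5,160), hinge at (726,39) and yaw is 10°. The two views agree to 5 mm. I'm moving over the cup for a close look, with the tool turned to yaw 100.

>>> arm_command:
  targets:
    - [[0.032,-0.029,0.005,0,0,-0.1157,1],[0.032,-0.029,0.005,0,0,-0.1157,1],[0.032,-0.029,0.005,0,0,-0.1157,1],[0.032,-0.029,0.005,0,0,-0.1157,1],[0.032,-0.029,0.005,0,0,-0.1157,1],[0.032,-0.029,0.005,0,0,-0.1157,1],[0.032,-0.029,0.005,0,0,-0.1157,1],[0.032,-0.029,0.005,0,0,-0.1157,1],[0,0,0,0,0,0,1],[0,0,0,0,0,0,1]]

```text
time: 1.35
tool_pos: [527.8, 302.8, 270.7]
tcp_rot: [-179.9, -0.0, 100.0]
ft_force: [-0.7, 0.2, 0.4]
finger_gap: 85.4
grip_force: 0.0
```

```bash
python3 - <<'E'
from h import *
np.set_printoptions(precision=1,suppress=True)
s=status.sense();m=viewer.camera_model("wrist");im=viewer.snapshot("wrist");cv2.imwrite("pics/w1.png",im[:,:,::-1])
print(s["tool_pos"],s["tcp_rot"],s["joint_pos"],m)
for c in blobs(im,(3,150,40),(16,255,255),None,60):
    e=cv2.fitEllipse(c);print(e,cast(m,e[0],64),cv2.boundingRect(c))
E
```

```text
[527.8 302.8 270.7] [-179.9   -0.   100. ] [25.   8.1 80.5  0.  91.5 15. ] {'vertical_fov': 68.24577102251658, 'cx': 320.2367587499144, 'cy': 200.44877455729238, 'xyz': array([513.3, 381.5, 413.7]), 'attitude': array([161.6,   0.1,  10. ])}
((319.7562255859375, 169.64602661132812), (27.892330169677734, 33.20284652709961), 4.702698230743408) [525.8 305.2  64. ] (306, 153, 29, 34)
```

View pics/w1.png

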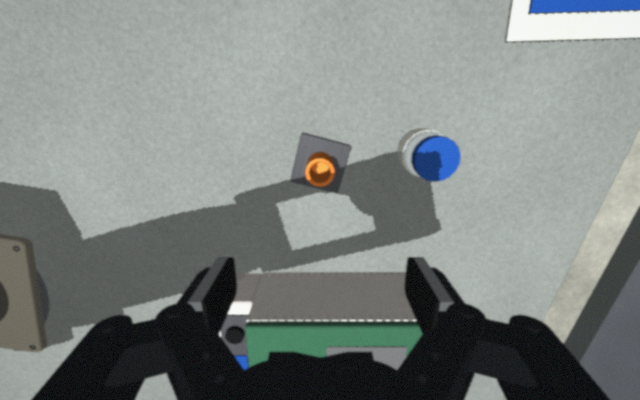

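Wrist view: the cup mouth is at about (320,172), which casts to (526.5,302), agreeing with the overhead views. I take the cup as (527,302). Next I go above the stem.

>>> arm_command:
  targets:
    - [[0.015,-0.041,0.0043,0,0,0,1],[0.015,-0.041,0.0043,0,0,0,1],[0.015,-0.041,0.0043,0,0,0,1],[0.016,-0.041,0.0043,0,0,0,1],[0.016,-0.041,0.0043,0,0,0,1],[0.016,-0.041,0.0043,0,0,0,1],[0.016,-0.042,0.0043,0,0,0,1],[0,0,0,0,0,0,1],[0,0,0,0,0,0,1]]

```text
time: 2.52
tool_pos: [636.7, 16.0, 301.1]
tcp_rot: [-180.0, -0.0, 100.1]
ft_force: [0.2, -0.1, -0.1]
finger_gap: 85.4
grip_force: 0.0
```

```bash
python3 - <<'E'
from h import *
np.set_printoptions(precision=1,suppress=True)
s=status.sense();m=viewer.camera_model("wrist");im=viewer.snapshot("wrist");cv2.imwrite("pics/w2.png",im[:,:,::-1])
print(s["tool_pos"],s["tcp_rot"],s["joint_pos"],m)
for c in blobs(im,(95,60,20),(130,255,255),None,60):
    x,y,w,h=cv2.boundingRect(c);print((x,y,w,h),cast(m,(x+w/2,y),192),cast(m,(x+w/2,y+h),237))
E
```

```text
[636.7  16.  301.1] [-180.    -0.   100.1] [ -3.2  12.3  72.7   0.   95.1 -13.3] {'vertical_fov': 68.24577102251658, 'cx': 320.2367587499144, 'cy': 200.44877455729238, 'xyz': array([622.2,  94.6, 444.1]), 'attitude': array([161.6,   0. ,  10. ])}
(311, 192, 23, 25) [637.3  20.3 192. ] [638.   14.2 237. ]
(164, 142, 28, 50) [509.3  42.4 192. ] [530.3  15.1 237. ]
```

View pics/w2.png

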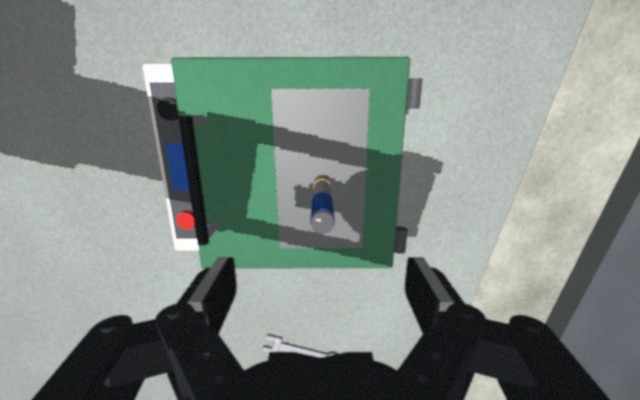

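Wrist view: stem cap is at about (322,221) and its foot at (321,181). The bar runs from (187,117) to (203,244). I'm casting these.

```bash
python3 - <<'E'
from h import *
np.set_printoptions(precision=1,suppress=True)
m=viewer.camera_model("wrist");im=cv2.cvtColor(cv2.imread("pics/w2.png"),cv2.COLOR_BGR2RGB)
print("cap",cast(m,(322,221),242),"foot",cast(m,(321,183),122))
for c in blobs(im,(0,0,0),(179,255,30),(176,105,212,255),80):
    r=cv2.minAreaRect(c);print(r,cast(m,r[0],162),[cast(m,p,162)[:2] for p in cv2.boxPoints(r)])
c=max(blobs(im,(60,80,20),(95,255,255),None,500),key=cv2.contourArea)
print([(p.tolist(),cast(m,p,122)[:2]) for p in cv2.approxPolyDP(cv2.convexHull(c),10,True)[:,0]])
E
```

```text
cap [637.8  13.3 242. ] foot [637.9  10.1 122. ]
((193.55697631835938, 179.42539978027344), (127.34513092041016, 12.159293174743652), 82.37185668945312) [511.8   2.2 162. ] [array([496.2,  59.5]), array([507.1,  62.9]), array([529.6, -63.4]), array([517.2, -67.6])]
[([408, 58], array([700.3, 151.2])), ([391, 264], array([741.5, -76.9])), ([203, 267], array([ 512.3, -121.9])), ([172, 59], array([470. , 109.4]))]
```

>>> arm_command:
  targets:
    - [[0.001,-0.003,-0.02,0,0,0,1],[0,0,-0.03,0,0,0,1],[0,0,-0.03,0,0,0,0.3],[0,0,-0.02,0,0,0,0],[0,0,-0.009,0,0,0,-0.3],[0,0,0,0,0,0,-0.4],[0,0,0,0,0,0,-0.6],[0,0,0,0,0,0,-0.8],[0,0,0,0,0,0,-1],[0,0,0,0,0,0,-1]]
  force: 50

```text
time: 3.82
tool_pos: [638.7, 11.7, 193.4]
tcp_rot: [179.9, 0.0, 100.0]
ft_force: [0.4, 0.6, 4.0]
finger_gap: 17.0
grip_force: 49.1
```

>>> arm_command:
  targets:
    - [[0,0,0,0,0,0,-1],[0,0,0,0,0,0,-1],[0,0,0,0,0,0,-1]]

```text
time: 4.2
tool_pos: [638.7, 11.7, 193.4]
tcp_rot: [179.9, 0.0, 100.0]
ft_force: [-0.7, 1.0, 5.5]
finger_gap: 16.7
grip_force: 49.3
```

>>> arm_command:
  targets:
    - [[0,0,0.02,0,0,0,-1],[0,0,0.03,0,0,0,-1],[0,0,0.03,0,0,0,-1],[-0.01,0.03,0,0,0,0,-1],[-0.016,0.04,0,0,0,0,-1],[-0.016,0.04,0,0,0,0,-1],[-0.016,0.04,0,0,0,0,-1],[-0.016,0.04,0,0,0,0,-1],[-0.016,0.04,0,0,0,0,-1],[-0.016,0.04,0,0,0,0,-1]]

```text
time: 5.45
tool_pos: [531.3, 282.9, 273.1]
tcp_rot: [-180.0, 0.0, 100.0]
ft_force: [-0.7, -0.4, -2.4]
finger_gap: 16.9
grip_force: 49.2
```

>>> arm_command:
  targets:
    - [[-0.006,0.02,-0.02,0,0,0,-1],[0,0,-0.03,0,0,0,-1],[0,0,-0.03,0,0,0,-1],[0,0,-0.02,0,0,0,-1],[0,0,0,0,0,0,-1],[0,0,0,0,0,0,-1]]

```text
time: 6.2
tool_pos: [526.9, 301.8, 173.6]
tcp_rot: [179.9, -0.0, 100.0]
ft_force: [0.5, -0.2, -1.8]
finger_gap: 16.8
grip_force: 49.2
```

```bash
python3 - <<'E'
from h import *
np.set_printoptions(precision=1,suppress=True)
s=status.sense();print(s["tool_pos"],s["tcp_rot"],s["finger_gap"],s["ft_force"],s["joint_pos"])
w=viewer.snapshot("wrist");t=viewer.snapshot("scene");cv2.imwrite("pics/w3r.png",w[:,:,::-1]);cv2.imwrite("pics/s3r.png",t[:,:,::-1])
cv2.imwrite("pics/c3.png",np.hstack([cv2.resize(w[90:290,220:420],(400,400)),cv2.resize(t[130:230,370:470],(400,400),interpolation=2)])[:,:,::-1])
E
```

```text
[526.9 301.8 173.6] [179.9  -0.  100. ] 16.756596603730767 [ 0.5 -0.2 -1.8] [25.  10.3 88.2 -0.  81.4 15. ]
```

View pics/c3.png

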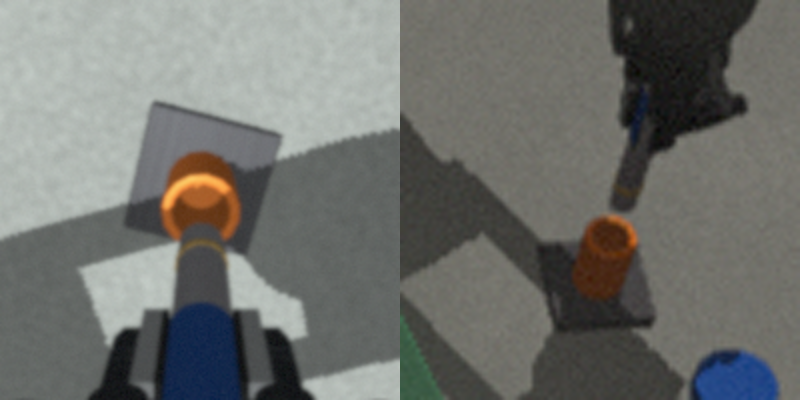

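Wrist crop: cup mouth centre is at about px (320.5,195) and the stem foot centre at about (321,213). In the scene crop the stem hangs upright above the mouth.

```bash
python3 - <<'E'
from h import *
np.set_printoptions(precision=1,suppress=True)
m=viewer.camera_model("wrist");S=viewer.camera_model("scene")
print("cup",cast(m,(320.5,195.2),64),"foot",cast(m,(321,213),102))
print("scene cup",cast(S,(370+611/4-100,130+235/4),64),"foot",cast(S,(370+(622-400)/4,130+204/4),102))
w=cv2.cvtColor(cv2.imread("pics/w3r.png"),cv2.COLOR_BGR2RGB)
for c in blobs(w,(3,130,30),(18,255,255),(280,140,360,240),60): print(cv2.boundingRect(c))
E
```

```text
cup [526.9 302.7  64. ] foot [527.6 300.1 102. ]
scene cup [528.  304.9  64. ] foot [530.  304.3 102. ]
(300, 166, 40, 44)
```

Foot and cup agree to within about 2 mm. I shift (-1,+1) and lower partway into the mouth.

>>> arm_command:
  targets:
    - [[-0.001,0.001,-0.015,0,0,0,-1],[0,0,-0.015,0,0,0,-1],[0,0,-0.01,0,0,0,-1],[0,0,-0.01,0,0,0,-1],[0,0,-0.005,0,0,0,-1],[0,0,0,0,0,0,-1]]

```text
time: 7.05
tool_pos: [524.9, 302.6, 116.9]
tcp_rot: [-180.0, 0.0, 100.0]
ft_force: [-0.0, -0.2, -2.3]
finger_gap: 16.9
grip_force: 49.2
```

>>> arm_command:
  targets:
    - [[0,0,-0.01,0,0,0,-1],[0,0,-0.01,0,0,0,-1],[0,0,-0.005,0,0,0,-1],[0,0,0,0,0,0,-1]]

```text
time: 7.55
tool_pos: [524.6, 302.5, 91.5]
tcp_rot: [-179.9, 0.0, 100.0]
ft_force: [-0.9, -0.0, -2.0]
finger_gap: 16.7
grip_force: 49.2
```

>>> arm_command:
  targets:
    - [[0.001,0,-0.002,0,0,0,-1],[0,0,-0.001,0,0,0,-1],[0,0,-0.001,0,0,0,-1],[0,0,0,0,0,0,-1]]

```text
time: 8.05
tool_pos: [526.1, 302.7, 88.3]
tcp_rot: [-180.0, 0.0, 100.0]
ft_force: [-0.3, -0.1, -2.5]
finger_gap: 16.7
grip_force: 49.2
```

>>> arm_command:
  targets:
    - [[0,0,-0.001,0,0,0,-1],[0,0,-0.001,0,0,0,-1],[0,0,0,0,0,0,-1]]

```text
time: 8.43
tool_pos: [526.5, 302.9, 87.4]
tcp_rot: [179.9, -0.0, 100.0]
ft_force: [-1.9, -1.2, 4.5]
finger_gap: 17.0
grip_force: 50.0
```

The foot has touched the cup floor. I release it and rise.

>>> arm_command:
  targets:
    - [[0,0,0,0,0,0,-0.3],[0,0,0,0,0,0,0.3],[0,0,0,0,0,0,0.6],[0,0,0,0,0,0,0.6],[0,0,0.02,0,0,0,0.6],[0,0,0.04,0,0,0,0.6],[0,0,0.05,0,0,0,0.6],[0,0,0.05,0,0,0,0.6],[0,0,0,0,0,0,0.6],[0,0,0,0,0,0,0.6]]

```text
time: 9.68
tool_pos: [526.3, 302.8, 247.5]
tcp_rot: [179.9, -0.0, 100.0]
ft_force: [-0.2, 0.9, -0.9]
finger_gap: 68.1
grip_force: 0.0
```

```bash
python3 - <<'E'
from h import *
s=status.sense();print(s["tool_pos"],s["finger_gap"])
w=viewer.snapshot("wrist");t=viewer.snapshot("scene")
cv2.imwrite("pics/c4.png",np.hstack([cv2.resize(w[90:290,220:420],(400,400)),cv2.resize(t[130:230,370:470],(400,400),interpolation=2)])[:,:,::-1])
E
```

```text
[526.31015204 302.82130165 247.48218523] 68.07568844849081
```

View pics/c4.png

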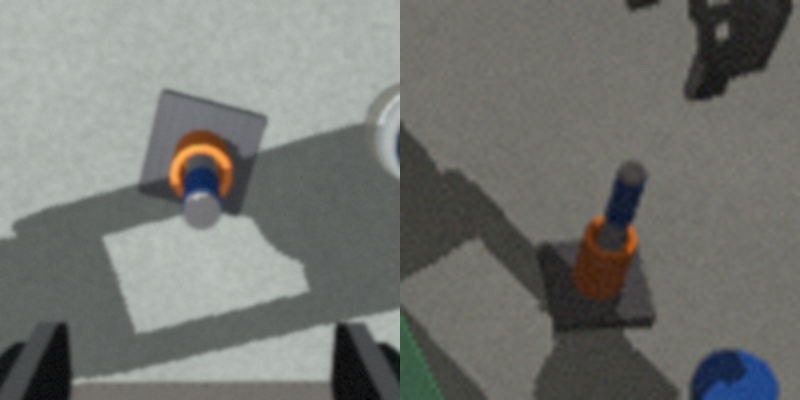

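The stem stands upright in the cup, released, with the band top visible above the mouth. Now I go to the bar.

>>> arm_command:
  targets:
    - [[-0.002,-0.038,0,0,0,0,0.6],[-0.002,-0.038,0,0,0,0,0.6],[-0.002,-0.038,0,0,0,0,0.6],[-0.002,-0.038,0,0,0,0,0.6],[-0.002,-0.038,0,0,0,0,0.6],[-0.002,-0.038,0,0,0,0,0.6],[-0.001,-0.038,-0.02,0,0,0,0.6],[-0.001,-0.035,-0.03,0,0,0,0.6],[0,0,0,0,0,0,0.6],[0,0,0,0,0,0,0.6]]

```text
time: 11.02
tool_pos: [511.7, 2.1, 195.9]
tcp_rot: [-179.9, -0.0, 100.0]
ft_force: [-0.9, 0.3, 0.9]
finger_gap: 68.3
grip_force: 0.0
```

```bash
python3 - <<'E'
from h import *
np.set_printoptions(precision=1,suppress=True)
s=status.sense();m=viewer.camera_model("wrist");w=viewer.snapshot("wrist")
print(s["tool_pos"],s["tcp_rot"],m["xyz"]); cv2.imwrite("pics/w5.png",w[:,:,::-1])
E
```

```text
[511.7   2.1 195.9] [-179.9   -0.   100. ] [497.4  80.7 339. ]
```

View pics/w5.png

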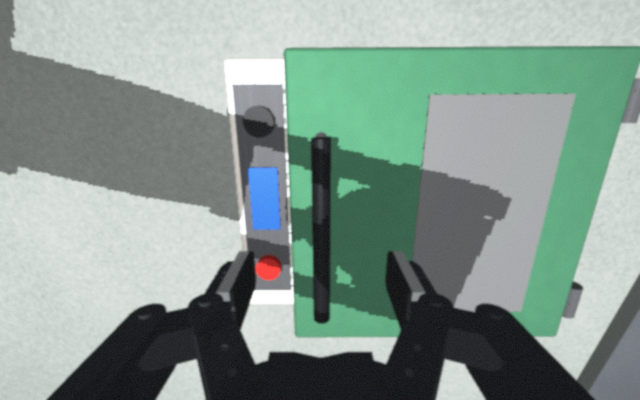

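The bar is at column 321, spanning rows 135–322 and centred between the fingers. I descend 55 mm and close.

>>> arm_command:
  targets:
    - [[0,0,-0.02,0,0,0,0.6],[0,0,-0.02,0,0,0,0.4],[0,0,-0.015,0,0,0,0],[0,0,0,0,0,0,-0.4],[0,0,0,0,0,0,-0.7],[0,0,0,0,0,0,-1],[0,0,0,0,0,0,-1],[0,0,0,0,0,0,-1],[0,0,0,0,0,0,-1],[0,0,0,0,0,0,-1]]
  force: 60

```text
time: 12.32
tool_pos: [512.3, 1.9, 142.4]
tcp_rot: [180.0, -0.0, 100.0]
ft_force: [-4.0, 1.8, 5.5]
finger_gap: 10.1
grip_force: 58.7
```

```bash
python3 - <<'E'
from h import *
np.set_printoptions(precision=4,suppress=True)
s=status.sense();p=s["tool_pos"];print(p,s["finger_gap"],s["grip_force"])
# arc: lid steps; tool turns phi=lid/2 about y'; TCP = bar + 19 along tool z; rows in m / rad
a=np.radians(10);X=np.array([np.cos(a),np.sin(a),0]);Z=np.array([0,0,1.]);Y=np.array([-np.sin(a),np.cos(a),0])
def tcp(t):
    f=t/2; bar=X*(-215*np.cos(t)+50*np.sin(t))+Z*(215*np.sin(t)+50*np.cos(t))
    return bar+19*(-np.sin(f)*X-np.cos(f)*Z)
L=np.radians(np.arange(0,51,2.5)); P=np.array([tcp(t) for t in L])/1000
for d in np.diff(P,axis=0): print(d)
print("turn/row",np.radians(1.25)*Y)
E
```

```text
[512.2915   1.8697 142.4433] 10.096198835341593 58.70320022106171
[0.0019 0.0003 0.0093]
[0.0023 0.0004 0.0092]
[0.0027 0.0005 0.0091]
[0.0031 0.0006 0.009 ]
[0.0035 0.0006 0.0088]
[0.0039 0.0007 0.0086]
[0.0042 0.0007 0.0085]
[0.0046 0.0008 0.0082]
[0.0049 0.0009 0.008 ]
[0.0053 0.0009 0.0078]
[0.0056 0.001  0.0075]
[0.0059 0.001  0.0073]
[0.0062 0.0011 0.007 ]
[0.0065 0.0012 0.0067]
[0.0068 0.0012 0.0064]
[0.0071 0.0012 0.0061]
[0.0073 0.0013 0.0058]
[0.0076 0.0013 0.0054]
[0.0078 0.0014 0.0051]
[0.008  0.0014 0.0047]
turn/row [-0.0038  0.0215  0.    ]
```

>>> arm_command:
  targets:
    - [[0.0019,0.0003,0.0093,-0.0038,0.0215,0,-1],[0.0023,0.0004,0.0092,-0.0038,0.0215,0,-1],[0.0027,0.0005,0.0091,-0.0038,0.0215,0,-1],[0.0031,0.0006,0.009,-0.0038,0.0215,0,-1],[0.0035,0.0006,0.0088,-0.0038,0.0215,0,-1],[0.0039,0.0007,0.0086,-0.0038,0.0215,0,-1]]

```text
time: 13.08
tool_pos: [529.0, 5.0, 195.4]
tcp_rot: [-172.4, -0.0, 100.0]
ft_force: [-3.6, 1.4, -1.9]
finger_gap: 10.0
grip_force: 58.5
```

Small forces and it's tracking the arc, so I continue.

>>> arm_command:
  targets:
    - [[0.0042,0.0007,0.0085,-0.0038,0.0215,0,-1],[0.0046,0.0008,0.0082,-0.0038,0.0215,0,-1],[0.0049,0.0009,0.008,-0.0038,0.0215,0,-1],[0.0053,0.0009,0.0078,-0.0038,0.0215,0,-1],[0.0056,0.001,0.0075,-0.0038,0.0215,0,-1],[0.0059,0.001,0.0073,-0.0038,0.0215,0,-1],[0.0062,0.0011,0.007,-0.0038,0.0215,0,-1]]

```text
time: 13.95
tool_pos: [565.4, 11.5, 250.3]
tcp_rot: [-163.6, -0.0, 100.0]
ft_force: [-7.4, 2.3, 3.6]
finger_gap: 9.8
grip_force: 58.4
```

>>> arm_command:
  targets:
    - [[0.0065,0.0012,0.0067,-0.0038,0.0215,0,-1],[0.0068,0.0012,0.0064,-0.0038,0.0215,0,-1],[0.0071,0.0012,0.0061,-0.0038,0.0215,0,-1],[0.0073,0.0013,0.0058,-0.0038,0.0215,0,-1],[0.0076,0.0013,0.0054,-0.0038,0.0215,0,-1],[0.0078,0.0014,0.0051,-0.0038,0.0215,0,-1],[0.008,0.0014,0.0047,-0.0038,0.0215,0,-1],[0,0,0,0,0,0,-1],[0,0,0,0,0,0,-1],[0,0,0,0,0,0,-1]]

```text
time: 15.2
tool_pos: [616.7, 20.8, 291.7]
tcp_rot: [-155.0, -0.0, 100.0]
ft_force: [-7.4, 3.8, 7.9]
finger_gap: 10.0
grip_force: 59.0
```

>>> arm_command:
  targets:
    - [[0,0,0,0,0,0,-1],[0,0,0,0,0,0,-1],[0,0,0,0,0,0,-1],[0,0,0,0,0,0,-1]]

```text
time: 15.7
tool_pos: [616.7, 20.7, 291.7]
tcp_rot: [-155.0, -0.0, 100.0]
ft_force: [-6.5, 2.1, 7.4]
finger_gap: 9.9
grip_force: 59.0
```

```bash
python3 - <<'E'
from h import *
np.set_printoptions(precision=2,suppress=True)
s=status.sense();print(s["tool_pos"],s["tcp_rot"],s["ft_force"],s["qd"])
g=s["tool_pos"]-19*R.from_euler("xyz",s["tcp_rot"],degrees=True).as_matrix()[:,2]
# start grasp point and hinge from it: angle from height and from horizontal travel
g0=np.array([512.3,1.9,161.4]); th=np.radians(np.arange(40,60,.1))
z=215*np.sin(th)+50*np.cos(th)+110; x=-215*np.cos(th)+50*np.sin(th)+215
print("lid deg by z",np.degrees(th[np.argmin(abs(z-g[2]))]),"by x",np.degrees(th[np.argmin(abs(x-np.hypot(*(g-g0)[:2])))]))
t=viewer.snapshot("scene");p=viewer.snapshot("top")
cv2.imwrite("pics/c6.png",np.vstack([cv2.resize(t[140:290,250:480],None,fx=1.95,fy=1.95),cv2.resize(p[130:270,190:420],None,fx=1.95,fy=1.95)])[:600,:,::-1])
E
```

```text
[616.7   20.75 291.71] [-154.96   -0.02  100.01] [-6.53  2.11  7.39] [-0.   -0.04  0.    0.04 -0.01  0.04]
lid deg by z 51.20000000000016 by x 49.70000000000014
```

View pics/c6.png

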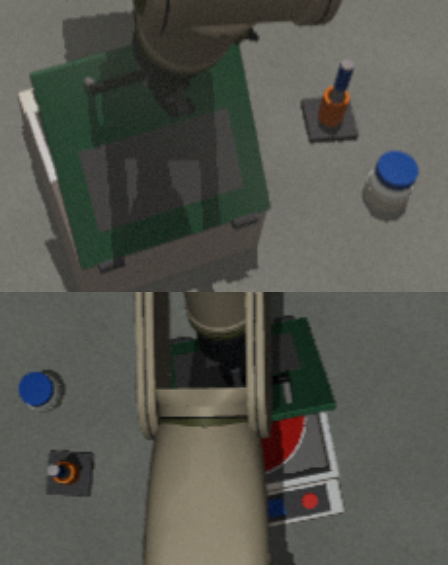

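The lid is held open at about 50° by its bar with the arm still. The stem stands in the cup and the jar is where it was, so I'm handing in.

```bash
python3 -c "
from bench import job
print(job.hand_in())"
```

```text
the job is handed in; nothing more can be done
None
```

The stem stands upright and released in the orange cup, and the arm is holding the lid by its bar at about 50° (estimated from the arm's pose); the job is handed in, but no verdict came back.

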